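Bring the locked ball valve of a bench test loop to its set opening

TASK

Draw the lock pin straight out of the valve lever and park it in the side notch of the locking plate, standing in the notch with its collar on the plate. Then swing the lever open until it lies in line with the brass set pointer on the plate's rim, and let go. Leave the pointer and the things on the bench where they are.

Things in the scene. Friction and masses are not known exactly. Their poses are not given: they have to be found in the camera images.
- loop: Pipe test loop screwed to the bench on a plywood board 170 x 500 x 18 mm. Origin at z 0 below the valve; x away from the robot, y left along the pipes. Lower pipe (34 mm thick, brass ball valve in its middle) at height 115 mm, upper leg 250 mm above it, risers at y +200 and -200, steel uprights behind, a 78 mm round gauge on the upper leg at y 85.
- upper_leg (a point): Middle of the upper pipe leg's axis (34 mm thick, along the loop's y, 365 mm above the bench). A tool pointing straight down on the pin meets this pipe; one leaning about 35 degrees, along the valve stem, passes in front of it.
- plate: Locking plate of the valve, steel, 8 mm thick, fixed. Origin on the stem axis at the plate's outer face; z out along the stem, leaning 35 degrees from vertical towards the robot; x up the plate's slope, away from the robot; y left. Offsets in mm below are in this frame. A sector with scale marks (5 degrees each), 105 mm radius, spans from -x (closed) to -y (fully open).
- lever (a joint): Angle of the valve lever about the stem: 0 = closed, grip along the plate's -x (down the slope, to the robot); grows anticlockwise seen from outside, grip swinging to the right (-y), pi/2 = fully open. Stiff (0.8 N m), stays where it is left. At the start the pin locks it at 0.
- lever_grip (a point): Middle of the lever's black ribbed rubber grip, 78 long, 27 wide, 18 mm thick, 121 mm from the stem axis, 26 mm above the plate's face. x runs along the lever from grip to stem, z along the stem. The lever is a cranked flat steel bar, 227 mm long; its tail reaches 67 mm past the stem, 32 mm wide, upper face 12 mm above the plate.
- pointer (a joint): Angle of the set pointer about the stem, counted like lever: the opening to which the lever must be set. The pointer is a small brass clip clamped on the plate's rim; it can be shifted by a knock and must not be.
- pointer_tip (a point): Inner tip of the brass set pointer, on the plate's face 76 mm from the stem axis; x points to the stem. The clip reaches outward from here over the rim to 131 mm (thumbscrew), 15 mm wide, 4 mm above the plate's face; the lever's grip passes 13 mm above it.
- pin: Lock pin, 94 mm long, about 110 g: steel shank 12 mm thick, 50 mm long, tapered tip; collar 25 mm wide, 6 mm thick; dark knurled knob 27 mm thick from 12 to 44 mm above the collar's underside. Origin at the centre of the collar's underside, z to the knob. At the start it stands through lever tail and plate, parallel to the stem; it comes clear after 50 mm.
- lock_hole (a point): Centre of the 14 mm lock hole in the lever's tail at its upper face, lever closed: (48, 0, 12) of the plate. Here the pin's origin stands at the start.
- notch_seat (a point): Centre of the round bottom of the parking notch at the plate's face, (-48, 78, 0) in the plate frame. The notch, 15 mm wide, goes right through the plate and runs from here 26 mm up the slope (+x) to its open mouth. The parked pin has its origin here, collar on the plate, shank through the notch, parallel to the stem; there is room for the shank underneath.
- spanner: Combination spanner, 212 mm long, lying on the bench in front of the board, a little to the right; bystander. Origin at its middle, underside.
- coupling: Galvanised pipe coupling, 40 mm wide, 48 mm high, standing on the board behind the valve; bystander. Origin at its underside.
- black_tape: Roll of black tape, 64 mm diameter, 19 mm high, lying on the board behind the valve; bystander. Origin at its underside.
- u_bolt: U-bolt, 96 x 58 x 9 mm, lying on the bench in front of the spanner; bystander. Origin at its middle, underside.

How it is judged:
On the way, in this order (a step that is already met when the one before it is completed fails the run):
1. the pin is drawn clear of the lever, the lever still closed (z of pin in the frame of plate above 0.064 m and value of joint lever below 0.1 rad), for 0.1 s.
2. the pin stands in the parking notch, released, the lever still closed (distance between pin and notch_seat below 0.014 m and angle between the z axis of pin and the z axis of plate, either way round below 0.2 rad and contact force between the fingers and pin below 0.2 N and value of joint lever below 0.1 rad), for 0.2 s.
At the end, for the whole second after the job is handed in: The pin stands at rest in the parking notch (origin within 14 mm of the notch seat, within 0.2 rad of parallel to the stem), and the lever is at rest within 0.07 rad (4 degrees) of the set pointer, with pin and lever released (distance between pin and notch_seat below 0.014 m and angle between the z axis of pin and the z axis of plate, either way round below 0.2 rad and linear speed of pin below 0.02 m/s and angle between the x axis of lever_grip and the x axis of pointer_tip, either way round below 0.07 rad and velocity of joint lever between -0.05 and 0.05 rad/s); the robot touches nothing.
It fails at once if the set pointer is shifted by more than 5 mm (distance of pointer_tip from where it was at the start of the episode above 0.005 m).
It fails at once if a bystander on the bench is shifted by more than 20 mm (distance of any of spanner, coupling, black_tape, u_bolt from where it was at the start of the episode above 0.02 m).
It also fails if it takes over 61 s, if anything falls off the work surface, if the arm or the gripper's body presses on something with over 40 N, if the wrist force passes 120 N, or if a joint passes its speed limit or range.

ROBOT

A 7-joint arm with a two-finger parallel gripper is mounted at the origin on a cart in front of the work surface, level with it; the furniture and walls round the work are solid. World frame = base frame: x ahead of the robot, y to its left, z up, the work surface at z = 0. Lengths are in m, angles in rad, forces in N, time in s.
With the tool pointing down it reaches from about 0.35 to 0.9 m from the base axis. Payload 8.1 kg.
Tool frame: the origin (TCP) lies between the finger pads, 19 mm behind the fingertips; this is the grasp point; z points along the fingers, y is the line along which they close (so a half turn about z gives the same grasp; the last joint's range is limited). The gripper opens to 92 mm and grips with 3 to 60 N. Pads are 19 mm wide; open, the fingers measure 130 mm over their backs; the gripper's body (75 mm by 190 mm) begins 47 mm behind the grasp point.
Start: joints at [-1.326, 0.434, 0.025, 1.573, -0.012, 1.134, -0.075], TCP at [0.213, 0.588, 0.246] pointing down, gripper open.
Joint ranges: [-2.62, 2.62], [-0.44, 2.09], [-1.27, 1.32], [0.08, 2.57], [-1.32, 4.46], [0.12, 2], [-2.74, 2.74]. Speed limits (rad/s): [2.22, 2.22, 3.01, 3.01, 3.14, 3.14, 3.14].

INTERFACE

Orientations are given as a rotation vector (axis times angle).
In Python, from cell import arm gives the robot as it stands.
- The arm moves only by the tool carry_out, never from a script. Its argument "commands" is a list of rows, each a list of 7 numbers: the opening, from 0 (shut) to 1 (fully open), then the shift along the tool's x, y, z each as a share of 0.025 m, from -1 to 1, then the turn, a rotation vector about the tool's x, y, z each as a share of 0.1 rad, from -1 to 1. A call has 1 to 8 rows; each row shifts and turns the commanded pose from where the row before left it, along the tool's axes as they then stand; what a row does not reach is not made up. A row lasts 1/10 s, in which the tool goes at most 50 mm and 8.59 degrees, less where a joint would pass 70% of its speed; a pose out of reach is approached as far as the arm can. A call with a number of a shift or a turn outside -1 to 1 is refused whole. A call with a gripper value outside its range is refused whole. The fingers move at their own pace and stop on an object; "squeeze" is the grip in N (left out, the last holds). Time passes only in rows, so rows that do not move let the fingers close. It gives the time, the measured TCP pose, the force, the opening and the grip force at its end, in the units of the state.
- arm.observe(): the state, without advancing time (a new reading comes with each control period).
- arm.get_image(name): name is "side" or "top" or "wrist"; returns a dict with "pixels" (480x640x3 uint8, red, green, blue), "range_z" (480x640 float32, m along the optical axis (not along the pixel's ray), 0 where there is no reading), "mtx" (3x3 intrinsics, pixels), "R" (3x3) and "t" (3): a world point X has camera coordinates R X + t; the wrist camera has in their place "tool_from_camera" (4x4, takes a point from camera to tool coordinates, whose origin is the TCP and whose axes are the flange's). Camera axes: x right, y down, z forward; pixel columns grow to the right and rows downward; lengths in m; the calibration is good to about 2 mm. A picture is of the moment at which its call begins: read the wrist's pose just before it.
- arm.sign_off(): hands the job in; it is judged then, once.
The state is a dict: "clock": time; "joints": joint angles; "dq": joint speeds; "joint_efforts": joint torques, N m; "position": TCP position; "ee_rot": TCP orientation; "force": force on the tool from outside, world axes, zero at the start; "ft_torque": the same for the moment, N m; "width": opening from 0.0 (shut) to 1.0 (fully open); "gripper_force": force on a finger pad.
Only numpy, scipy, OpenCV 4.12 (cv2) and the standard library are available. Lean on these libraries where they do the work, as an engineer would, in place of code of your own. Each camera call takes 0.05 s, during which the arm holds its last target. There are 200 camera calls.

## Working session

There is one attempt and no reset: what is moved stays moved. The work goes in short steps, Python scripts to look and compute and a tool call to move; the robot and the scene stay as the last step left them, time stands still between calls to the robot, and variables do not carry over. Pictures are saved under pics/ and viewed, at most 10 in all, crops included, and the job is handed in when it is done.

Besides the shell and the picture viewer there is one more tool, called after "Request:" as a command line: name --pt "numbers of a row" for each row, then --argument value for the rest. carry_out: Moves the arm, as the interface text tells. Shift numbers are shares of 0.025 m and turn numbers shares of 0.1 rad, none past 1 either way. Its arguments: {"type":"object","properties":{"commands":{"type":"array"},"squeeze":{"type":"number"}},"required":["commands"]}

```bash
mkdir -p pics; ls; python3 - <<'E'
from cell import arm
import cv2,numpy as np
s=arm.observe();print({k:np.round(v,3) for k,v in s.items()})
for n in ["side","top","wrist"]:
    d=arm.get_image(n);np.savez(f"pics/{n}0.npz",**d)
    cv2.imwrite(f"pics/{n}0.png",d["pixels"][:,:,::-1])
    if n!="wrist":
        print(n,np.round(d["mtx"],1).tolist(),np.round(-d["R"].T@d["t"],3),np.round(d["R"],3).tolist())
E
```

```text
pics
{'clock': np.float64(0.0), 'joints': array([-1.326,  0.435,  0.025,  1.574, -0.012,  1.134, -0.075]), 'dq': array([ 0.001,  0.001, -0.001, -0.   , -0.002,  0.   , -0.002]), 'joint_efforts': array([ 1.0000e-03, -6.6785e+01,  9.8600e-01, -3.1446e+01, -6.0000e-02,
        4.3000e-02,  0.0000e+00]), 'position': array([0.213, 0.587, 0.245]), 'ee_rot': array([-5.440e-01, -3.094e+00,  2.000e-03]), 'force': array([-0.379, -1.399, -0.534]), 'ft_torque': array([ 0.038, -0.011, -0.012]), 'gripper_force': np.float64(0.0), 'width': np.float64(0.999)}
side [[486.2, 0.0, 322.4], [0.0, 486.2, 229.4], [0.0, 0.0, 1.0]] [1.247 0.152 1.019] [[-0.38, 0.925, -0.014], [0.704, 0.28, -0.653], [-0.6, -0.258, -0.757]]
top [[549.1, 0.0, 320.2], [0.0, 549.1, 238.1], [0.0, 0.0, 1.0]] [ 0.408 -0.107  1.414] [[0.01, -1.0, 0.013], [-0.987, -0.012, -0.159], [0.159, -0.012, -0.987]]
```

View pics/side0.png

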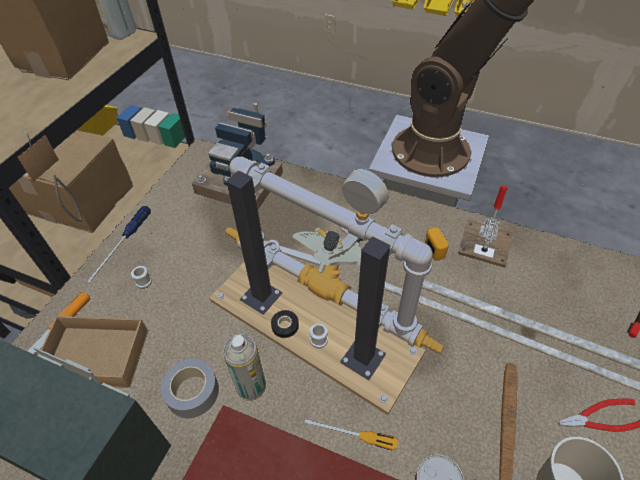

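View pics/top0.png

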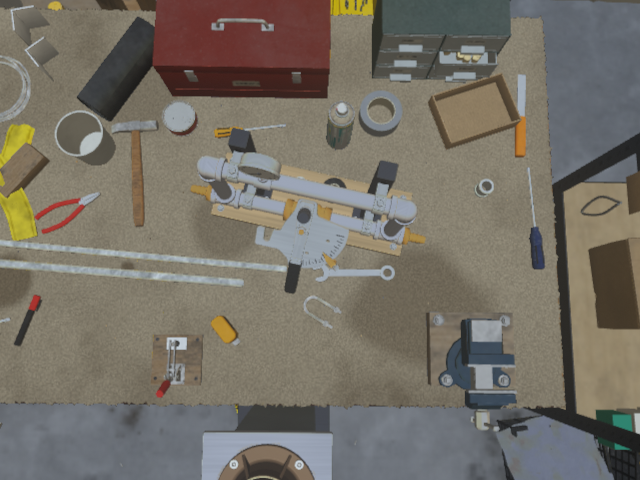

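The side view shows the loop from behind. In the top view the plate is around (315,240), the knob at (304,215), the grip at (292,277) and the brass pointer near (328,261).

```bash
python3 - <<'E'
import cv2,numpy as np
d=np.load("pics/top0.npz")
im=d["pixels"][185:305,235:395,::-1]
cv2.imwrite("pics/crop1.png",cv2.resize(im,None,fx=5,fy=5,interpolation=cv2.INTER_CUBIC))
z=d["range_z"];v,u=np.mgrid[:480,:640];K=d["mtx"]
P=np.stack([(u-K[0,2])/K[0,0]*z,(v-K[1,2])/K[1,1]*z,z],-1)
W=(P-d["t"])@d["R"]; np.save("pics/W0.npy",W)
for (a,b) in [(304,213),(292,277),(320,240),(300,240),(270,237),(328,261),(335,240),(340,187),(385,270),(350,270),(303,228),(410,210),(207,168)]: print(a,b,np.round(W[b,a],3))
# upper pipe: points z>.33, ridge
m=(W[...,2]>.355)&(W[...,2]<.40)&(u>225)&(u<400)&(v>150)&(v<225)
Q=W[m]; print(len(Q)); 
vx,vy,x0,y0=cv2.fitLine(Q[:,:2].astype(np.float32),cv2.DIST_HUBER,0,.001,.001).ravel(); print("leg dir",vx,vy,x0,y0, np.percentile(Q[:,2],[50,95,99]))
E
```

```text
304 213 [ 0.649 -0.085  0.257]
292 277 [ 0.521 -0.058  0.147]
320 240 [ 0.605 -0.121  0.169]
300 240 [ 0.603 -0.076  0.174]
270 237 [0.637 0.007 0.001]
328 261 [ 0.559 -0.141  0.147]
335 240 [ 0.604 -0.155  0.176]
340 187 [ 0.765 -0.173  0.034]
385 270 [ 0.554 -0.292  0.003]
350 270 [ 0.552 -0.201  0.01 ]
303 228 [ 0.626 -0.083  0.204]
410 210 [ 0.631 -0.291  0.385]
207 168 [0.708 0.1   0.388]
3255
leg dir 0.19804914 0.98019207 0.6657142 -0.120108575 [0.37974214 0.39060706 0.3953065 ]
```

View pics/crop1.png

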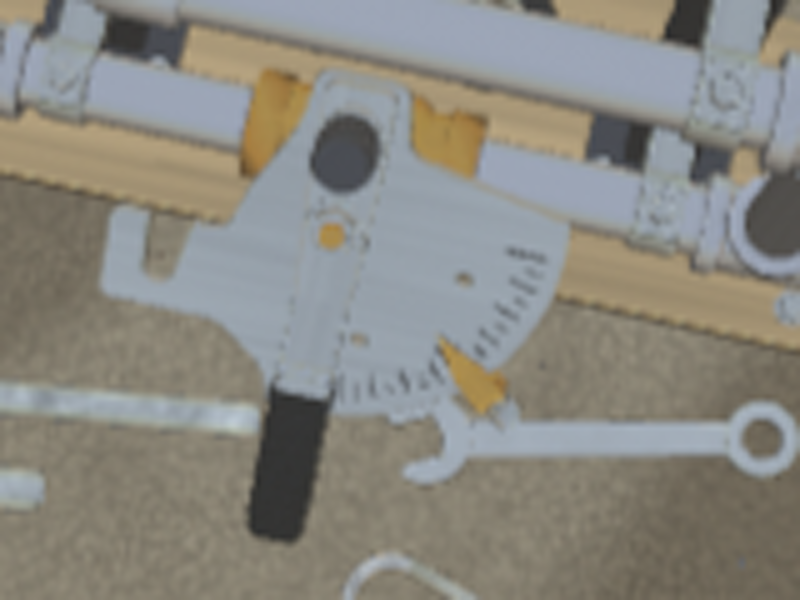

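The crop shows: knob (345,152), stem nut (331,236), grip end (275,540), pointer tip (442,338), and notch bottom (158,278) with its mouth opening upward.

```bash
cat > h.py <<'E'
import numpy as np,cv2
from scipy.spatial.transform import Rotation as Ro
from scipy.optimize import least_squares
s35,c35=np.sin(np.radians(35)),np.cos(np.radians(35))
def plate(p):
    yaw,x,y,z=p
    L=Ro.from_euler('z',yaw).as_matrix()
    R=np.stack([L@[c35,0,s35],L@[0,1,0],L@[-s35,0,c35]],1)
    return R,np.array([x,y,z])
def proj(d,X):
    c=np.atleast_2d(X)@d["R"].T+d["t"]; q=c@d["mtx"].T; return q[:,:2]/q[:,2:]
def ray_plane(d,uv,R,o,h):
    r=d["R"].T@np.linalg.inv(d["mtx"])@np.array([*uv,1.]); C=-d["R"].T@d["t"]
    n=R[:,2]; return R.T@(C+r*((o+n*h-C)@n)/(r@n)-o)
def delta(s,Rt,pt):
    """commands from state s to target: tool-frame shift [units of .025] with current R, turn [units of .1]"""
    R=Ro.from_rotvec(s["ee_rot"]).as_matrix()
    return R.T@(pt-s["position"])/.025, Ro.from_matrix(R.T@Rt).as_rotvec()/.1
E
python3 - <<'E'
from h import *
d=np.load("pics/top0.npz");W=np.load("pics/W0.npy")
def px(c): return 235+(c[0]+.5)/5-.5,185+(c[1]+.5)/5-.5
def reg(x0,x1,y0,y1):
    a=W[185+y0//5:185+y1//5,235+x0//5:235+x1//5].reshape(-1,3); return a[a[:,2]>.1]
Q=np.vstack([reg(400,450,230,320),reg(490,520,260,280),reg(210,270,250,300)])
F=[((345,150),(48,0,56)),((275,540),(-160,0,31)),((158,278),(-55.5,78,0)),((331,236),(0,0,16))]
uv=np.array([px(f[0]) for f in F]);X=np.array([f[1] for f in F])/1000.
def res(p):
    R,o=plate(p)
    return np.r_[((Q-o)@R[:,2])/.002/5,((proj(d,o+X@R.T)-uv)/1.).ravel(),(p[0]+.197)/.01]
r=least_squares(res,[-.197,.61,-.09,.2],loss='soft_l1');p=r.x
R,o=plate(p);print("p",np.round(p,4));print(np.round((proj(d,o+X@R.T)-uv),1),"plane res mm",np.round(((Q-o)@R[:,2]*1e3)[::6],1))
np.save("p.npy",p)
for c in [(442,338),(490,405)]:
    q=ray_plane(d,px(c),R,o,.004);print(np.round(q,4),np.hypot(*q[:2]),"ang",np.arctan2(-q[1],-q[0]))
lg=o+R@[0,0,0];print("grasp",o+R@[.048,0,.043])
# gauge extents
m=(W[...,2]>.40)&(W[...,0]>.5)&(W[...,0]<.8);v,u=np.where(m);G=W[m];print("gauge",G.min(0),G.max(0))
from cell import arm
s=arm.observe();Rt=np.stack([-R[:,0],R[:,1],-R[:,2]],1)
print(Ro.from_matrix(Rt).as_rotvec())
print(delta(s,Rt,o+R@[.048,0,.163]),o+R@[.048,0,.163])
E
```

```text
p [-0.202   0.6334 -0.0816  0.1834]
[[-0.7  2.3]
 [ 0.1 -0.4]
 [-0.2  0.3]
 [ 1.  -2.6]] plane res mm [ 1.6000e+00 -1.7000e+00  1.2000e+00 -5.0000e-01 -2.3000e+00 -3.1000e+00
 -2.0000e-01  2.6000e+00  3.0000e+00 -2.5000e+00  2.5000e+00  7.0000e-01
  4.2000e+00 -3.9000e+00  4.0000e-01 -8.0000e-01  1.7000e+00  5.4000e+00
  1.1000e+00  1.2000e+00  1.9000e+00  1.7000e+00  1.1312e+03  1.7000e+00
  3.4000e+00  2.1000e+00  6.0000e-01  1.3000e+00  2.2000e+00  1.5000e+00
  6.8000e+00  1.2000e+00 -3.9000e+00 -0.0000e+00  1.3000e+00 -5.6000e+00
 -4.0000e-01  2.2000e+00 -3.3000e+00 -2.0000e-01 -5.0000e-01 -3.2000e+00
 -9.0000e-01  3.4000e+00 -2.2000e+00 -2.6000e+00 -3.9000e+00 -3.5000e+00
  4.0000e-01  2.4000e+00  3.0000e-01 -1.4000e+00 -8.0000e-01 -7.0000e-01]
[-0.0519 -0.0572  0.004 ] 0.07723290799843992 ang 0.8333001674651429
[-0.081  -0.0855  0.004 ] 0.11774455140961955 ang 0.8122369398782177
grasp [ 0.64773558 -0.08455104  0.24616335]
gauge [ 0.67219381 -0.26585438  0.40041434] [0.78250986 0.05832771 0.49319115]
[ 0.25542692  2.51974844 -0.0805358 ]
(array([-22.78737644, -19.73787815,  -3.95587569]), array([-0.45699896, -6.09763758, -1.40867395])) [ 0.58030658 -0.07073855  0.34446159]
```

Request:
carry_out --pt "1 -1 -0.9 -0.3 0 0 0" --pt "1 -1 -0.9 -0.3 0 0 0" --pt "1 -1 -0.9 -0.3 0 0 0" --pt "1 -1 -0.9 -0.3 0 0 0" --pt "1 -1 -0.9 -0.3 0 0 0" --pt "1 -1 -0.9 -0.3 0 0 0" --pt "1 -1 -0.9 -0.3 0 0 0" --pt "1 -1 -0.9 -0.3 0 0 0" --squeeze 30

```text
clock: 0.95
position: [0.3401, 0.3487, 0.3057]
ee_rot: [-0.544, -3.094, 0.0]
force: [0.7, 0.2, -0.7]
width: 0.999
gripper_force: 0.0
```

```bash
cat >> h.py <<'E'
def go(x,y,z,th=0.,save=None):
    """print move to plate-frame point (m), tool rotated th about the stem"""
    from cell import arm
    R,o=plate(np.load("p.npy"));R2=R@Ro.from_euler('z',th).as_matrix()
    Rt=np.stack([-R2[:,0],R2[:,1],-R2[:,2]],1);s=arm.observe()
    q=R.T@(s["position"]-o);a,b=delta(s,Rt,o+R@[x,y,z])
    print("t",round(float(s["clock"]),1),"plate pos",np.round(q,4),"shift",np.round(a,2),"turn",np.round(b,2),"F",np.round(R.T@s["force"],1),"w",round(float(s["width"]),3),"g",round(float(s["gripper_force"]),1),"shift in target frame",np.round(Rt.T@(o+R@[x,y,z]-s["position"])/.025,2))
E
python3 - <<'E'
from h import *
d=np.load("pics/top0.npz");W=np.load("pics/W0.npy")
def px(c): return 235+(c[0]+.5)/5-.5,185+(c[1]+.5)/5-.5
def reg(x0,x1,y0,y1):
    a=W[185+y0//5:185+y1//5,235+x0//5:235+x1//5].reshape(-1,3); return a[a[:,2]>.1]
Q=np.vstack([reg(400,450,230,320),reg(490,520,260,280),reg(210,270,250,300)])
F=[((345,152),(48,0,40)),((275,540),(-160,0,31)),((158,278),(-55.5,78,0))]
uv=np.array([px(f[0]) for f in F]);X=np.array([f[1] for f in F])/1000.
def res(p):
    R,o=plate(p)
    return np.r_[((Q-o)@R[:,2])/.002/5,((proj(d,o+X@R.T)-uv)/.5).ravel(),(p[0]+.197)/.01]
p=least_squares(res,[-.197,.61,-.09,.2],loss='soft_l1').x
R,o=plate(p);print("p",np.round(p,4));print(np.round((proj(d,o+X@R.T)-uv),1))
np.save("p.npy",p)
for c in [(442,338),(490,405)]:
    q=ray_plane(d,px(c),R,o,.004);print(np.hypot(*q[:2]),"ang",np.arctan2(-q[1],-q[0]))
go(.048,0,.163)
E
```

```text
p [-0.2039  0.6325 -0.0815  0.1827]
[[ 0.3 -0.5]
 [-0.1 -0. ]
 [-0.2  0.7]]
0.07638051735287442 ang 0.8452125729520508
0.11686185612565045 ang 0.8205027289282496
t 0.9 plate pos [-0.2354  0.3621  0.315 ] shift [-14.72 -12.5   -1.52] turn [-0.44 -6.1  -1.39] F [ 0.2  0.3 -0.9] w 0.999 g 0.0 shift in target frame [-11.33 -14.49   6.08]
```

Request:
carry_out --pt "1 -0.7 -1 0 0 -0.76 -0.17" --pt "1 -0.7 -1 0 0 -0.76 -0.17" --pt "1 -0.7 -1 0 0 -0.76 -0.17" --pt "1 -0.7 -1 0 0 -0.76 -0.17" --pt "1 -0.7 -1 0 0 -0.76 -0.17" --pt "1 -0.7 -1 0 0 -0.76 -0.17" --pt "1 -0.7 -1 0 0 -0.76 -0.17" --pt "1 -0.7 -1 0 0 -0.76 -0.17"

```text
clock: 1.75
position: [0.4102, 0.1199, 0.3442]
ee_rot: [0.262, 2.523, -0.138]
force: [0.4, 0.4, 0.0]
width: 1.0
gripper_force: 0.0
```

```bash
python3 -c "
from h import *
go(.048,0,.163)"
```

```text
t 1.8 plate pos [-0.1191  0.1522  0.2805] shift [-6.63 -5.96  4.94] turn [-0.42 -0.02  0.11] F [ 0.2  0.5 -0.1] w 1.0 g 0.0 shift in target frame [-6.68 -6.09  4.7 ]
```

Request:
carry_out --pt "1 -0.85 -0.75 0.3 -0.4 0 0.1" --pt "1 -0.85 -0.75 0.3 0 0 0" --pt "1 -0.85 -0.75 0.3 0 0 0" --pt "1 -0.85 -0.75 0.3 0 0 0" --pt "1 -0.85 -0.75 0.3 0 0 0" --pt "1 -0.85 -0.75 0.3 0 0 0" --pt "1 -0.85 -0.75 0.3 0 0 0" --pt "1 -0.75 -0.75 0.3 0 0 0"

```text
clock: 2.55
position: [0.5479, -0.0622, 0.3913]
ee_rot: [0.26, 2.524, -0.083]
force: [1.5, 0.7, 0.9]
width: 0.999
gripper_force: 0.0
```

```bash
python3 - <<'E'
from h import *
from cell import arm
go(.048,0,.163)
s=arm.observe();d=arm.get_image("wrist");np.savez("pics/wrist1.npz",pos=s["position"],rot=s["ee_rot"],**d)
T=d["tool_from_camera"];print(np.round(T,3).tolist(),np.round(d["mtx"],1).tolist())
cv2.imwrite("pics/w1.png",d["pixels"][:,:,::-1])
E
```

```text
t 2.5 plate pos [0.0486 0.0018 0.2206] shift [ 0.01 -0.07  2.3 ] turn [-0.02 -0.04 -0.01] F [1.6 1.  0. ] w 0.999 g 0.0 shift in target frame [ 0.02 -0.07  2.3 ]
[[-0.002, -0.952, -0.305, 0.083], [1.0, -0.001, -0.001, 0.001], [0.0, -0.305, 0.952, -0.139], [0.0, 0.0, 0.0, 1.0]] [[399.5, 0.0, 325.8], [0.0, 399.5, 242.8], [0.0, 0.0, 1.0]]
```

View pics/w1.png

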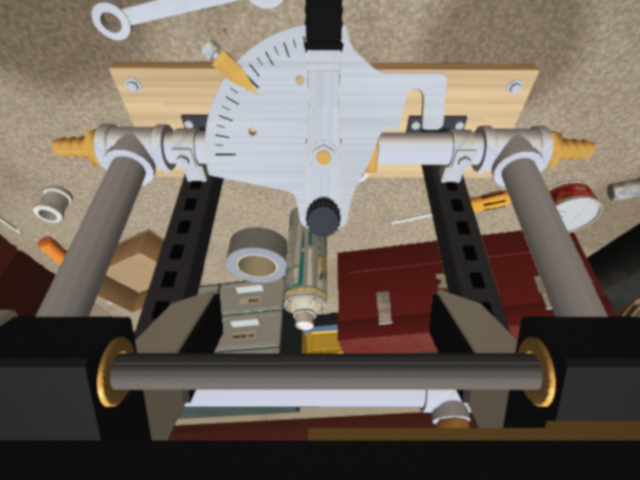

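The wrist view shows the knob top at (323,215), stem nut (323,157), notch (405–425, 85–130) and pointer tip (257,93). I'll enlarge it to refine the fit.

```bash
python3 - <<'E'
from h import *
d=np.load("pics/wrist1.npz")
im=d["pixels"][45:240,200:460,::-1]
cv2.imwrite("pics/w1c.png",cv2.resize(im,None,fx=3,fy=3,interpolation=cv2.INTER_CUBIC))
E
```

```text
(no output)
```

View pics/w1c.png

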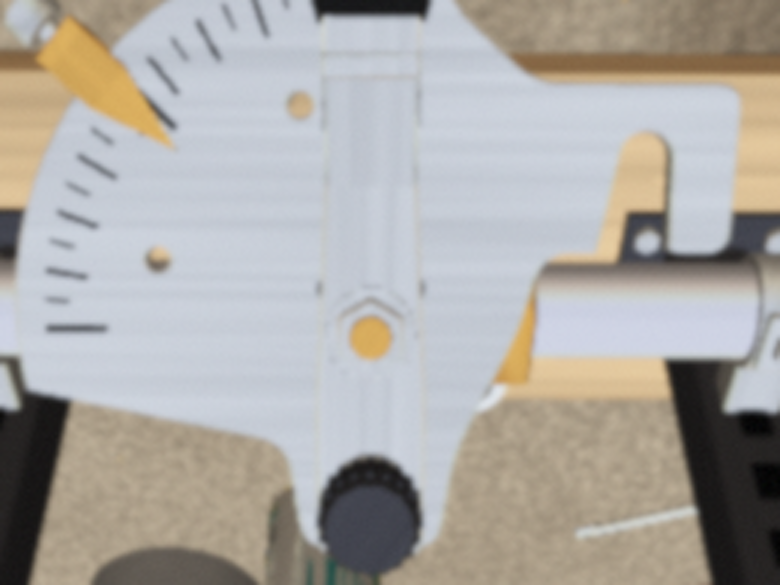

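The crop shows: knob top centre (370,522), notch bottom (645,131), right notch wall at column 667, 90° tick on row 328, pointer tip (174,148).

```bash
python3 - <<'E'
from h import *
w=np.load("pics/wrist1.npz");Rt=Ro.from_rotvec(w["rot"]).as_matrix();T=w["tool_from_camera"]
Rc=Rt@T[:3,:3];C=Rt@T[:3,3]+w["pos"];d={"R":Rc.T,"t":-Rc.T@C,"mtx":w["mtx"]}
px=lambda c:(200+(c[0]+.5)/3-.5,45+(c[1]+.5)/3-.5)
F=[((370,522),(48,0,56)),((645,131),(-55.5,78,0)),((371,200),(-34,0,12))]
uv=np.array([px(f[0]) for f in F]);X=np.array([f[1] for f in F])/1000.
def res(p):
    R,o=plate(p);a=ray_plane(d,px((50,328)),R,o,0)[0];b=ray_plane(d,px((105,328)),R,o,0)[0];c=ray_plane(d,px((667,185)),R,o,0)[1]-.0855
    q=ray_plane(d,px((174,148)),R,o,.002);e=np.hypot(q[0],q[1])-.076
    k=(proj(d,o+X@R.T)-uv); k[2,1]=0
    return np.r_[k.ravel(),np.array([a,b,c,e])/.0007]
p0=np.load("p.npy");print(np.round(res(p0),1))
p=least_squares(res,p0,loss='soft_l1').x;print(np.round(p0,4),np.round(p,4));print(np.round(res(p),1))
np.save("pw.npy",p)
R,o=plate(p)
for c in [(174,148),(55,45)]:
    q=ray_plane(d,px(c),R,o,.003);print(np.hypot(*q[:2]),"ang",np.arctan2(-q[1],-q[0]))
np.save("p.npy",p);go(.048,0,.044)
E
```

```text
[ 0.2  7.9  1.2  1.9 -0.1  0.  -4.7 -4.7 -2.1  0.5]
[-0.2039  0.6325 -0.0815  0.1827] [-0.2064  0.6353 -0.0819  0.1741]
[ 0.5  2.  -0.4 -0.4  0.3  0.   0.3  0.3  0.4  0.1]
0.07590473913468013 ang 0.8424566490238811
0.1176681689520476 ang 0.8512772837347476
t 2.6 plate pos [ 0.0539 -0.0021  0.229 ] shift [0.22 0.11 7.4 ] turn [-0.03 -0.03 -0.02] F [ 3.6 -1.9  0.6] w 0.998 g 0.0 shift in target frame [0.24 0.09 7.4 ]
```

```bash
python3 - <<'E'
from h import *
w=np.load("pics/wrist1.npz");Rt=Ro.from_rotvec(w["rot"]).as_matrix();T=w["tool_from_camera"]
Rc=Rt@T[:3,:3];C=Rt@T[:3,3]+w["pos"];d={"R":Rc.T,"t":-Rc.T@C,"mtx":w["mtx"]}
R,o=plate(np.load("p.npy"))
z=w["range_z"];v,u=np.mgrid[:480,:640];K=w["mtx"]
P=np.stack([(u-K[0,2])/K[0,0]*z,(v-K[1,2])/K[1,1]*z,z],-1)@Rc.T+C
q=(P-o)@R
def st(n,x0,x1,y0,y1):
    a=q[45+y0//3:45+y1//3,200+x0//3:200+x1//3,2]*1e3;b=q[45+y0//3:45+y1//3,200+x0//3:200+x1//3]; print(n,np.round(np.percentile(a,[10,50,90]),1),np.round(np.median(b.reshape(-1,3),0),4))
st("plateR",190,290,170,330);st("plateR2",60,200,290,380);st("plateL",440,560,100,240);st("notcharm",680,725,110,230);st("lever",330,410,90,280);st("knob",345,395,500,545)
W=np.load("pics/W0.npy");Q=(W-o)@R
for n,(x0,x1,y0,y1) in {"top plate":(400,450,230,320),"topL":(210,270,250,300),"topknob":(330,360,150,175),"toplever":(305,335,280,360)}.items():
    print(n,np.round(np.percentile(Q[185+y0//5:185+y1//5,235+x0//5:235+x1//5,2]*1e3,[10,50,90]),1))
E
```

```text
plateR [5.9 6.9 7.8] [-0.0234 -0.0388  0.0069]
plateR2 [6.  7.  7.9] [ 0.0006 -0.072   0.007 ]
plateL [5.7 6.7 7.7] [-0.0447  0.0356  0.0067]
notcharm [5.5 6.5 7.6] [-0.0446  0.0934  0.0065]
lever [18.1 19.9 30.1] [-0.0403 -0.0005  0.0199]
knob [61.3 62.4 63.2] [ 0.0442 -0.0007  0.0624]
top plate [ 6.   8.8 11.8]
topL [ 5.3  8.4 11.3]
topknob [61.1 63.6 65.8]
toplever [18.9 24.8 31. ]
```

```bash
python3 - <<'E'
from h import *
w=np.load("pics/wrist1.npz");Rt=Ro.from_rotvec(w["rot"]).as_matrix();T=w["tool_from_camera"]
Rc=Rt@T[:3,:3];C=Rt@T[:3,3]+w["pos"];d={"R":Rc.T,"t":-Rc.T@C,"mtx":w["mtx"]}
px=lambda c:(200+(c[0]+.5)/3-.5,45+(c[1]+.5)/3-.5)
R0,o0=plate(np.load("pw.npy"));pp=o0+R0[:,2]*.0068
F=[((370,522),(48,0,56)),((645,131),(-55.5,78,0)),((371,200),(-34,0,12))]
uv=np.array([px(f[0]) for f in F]);X=np.array([f[1] for f in F])/1000.
def res(p):
    R,o=plate(p);a=ray_plane(d,px((50,328)),R,o,0)[0];b=ray_plane(d,px((105,328)),R,o,0)[0];c=ray_plane(d,px((667,185)),R,o,0)[1]-.0855
    q=ray_plane(d,px((174,148)),R,o,.002);e=np.hypot(q[0],q[1])-.076
    k=(proj(d,o+X@R.T)-uv); k[2,1]=0
    return np.r_[k.ravel(),np.array([a,b,c,e])/.0007,(o-pp)@R0[:,2]/.0003]
p=least_squares(res,np.load("pw.npy")).x;print(np.round(p,4));print(np.round(res(p),1))
R,o=plate(p);np.save("p.npy",p)
for n,c,h in [("knob",(370,522),.056),("notchbot",(645,131),0),("tick90",(77,328),0),("tip",(174,148),.003),("tail",(55,45),.003)]:
    q=ray_plane(d,px(c),R,o,h);print(n,np.round(q*1e3,1),np.hypot(*q[:2]),"ang",np.arctan2(-q[1],-q[0]))
go(.048,0,.044)
E
```

```text
[-0.2082  0.6312 -0.0815  0.1793]
[-0.1  3.6  0.8 -1.3 -0.2  0.   0.2  0.2 -1.2 -2.2 -0.7]
knob [45.1  0.1 56. ] 0.04510262279996598 ang -3.139918040543331
notchbot [-54.5  77.4   0. ] 0.09463920662390958 ang -0.9575281833468746
tick90 [  0.1 -86.9   0. ] 0.08692238899431493 ang 1.5723547609718784
tip [-49.7 -55.2   3. ] 0.07430061341247284 ang 0.8380924293196492
tail [-76.2 -86.5   3. ] 0.11529125217542435 ang 0.8489688996863195
t 2.6 plate pos [ 0.0543 -0.0019  0.2224] shift [0.24 0.09 7.13] turn [-0.02 -0.02 -0.01] F [ 3.6 -1.9  0.6] w 0.998 g 0.0 shift in target frame [0.25 0.07 7.13]
```

Request:
carry_out --pt "0.7 0.3 0.07 1 0 0 0" --pt "0.7 0 0 1 0 0 0" --pt "0.7 0 0 1 0 0 0" --pt "0.7 0 0 1 0 0 0" --pt "0.7 0 0 1 0 0 0" --pt "0.7 0 0 1 0 0 0" --pt "0.7 0 0 1 0 0 0" --pt "0.7 0 0 0 0 0 0"

```text
clock: 3.4
position: [0.6386, -0.0796, 0.2397]
ee_rot: [0.262, 2.529, -0.086]
force: [0.2, -0.2, -0.4]
width: 0.7
gripper_force: 0.0
```

```bash
python3 -c "
from h import *
go(.047,0,.044)
from cell import arm
d=arm.get_image('wrist');cv2.imwrite('pics/w2.png',d['pixels'][:,:,::-1])"
```

```text
t 3.4 plate pos [0.0402 0.0034 0.0456] shift [-0.27 -0.14  0.06] turn [-0.03 -0.09  0.02] F [-0.  -0.2 -0.4] w 0.7 g 0.0 shift in target frame [-0.27 -0.14  0.06]
```

View pics/w2.png

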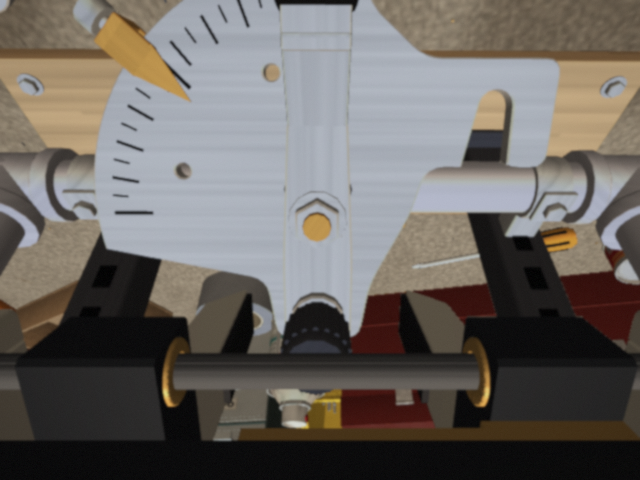

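The knob (317,345) is between the fingers, which are about 3 mm too far left. I'll correct that and close.

Request:
carry_out --pt "0.7 -0.27 -0.14 0.02 0 -0.09 0" --pt "0.7 0 0 0 0 0 0" --pt "0.7 0 0 0 0 0 0"

```text
clock: 3.75
position: [0.6445, -0.0825, 0.2477]
ee_rot: [0.258, 2.514, -0.083]
force: [0.4, 0.5, -0.3]
width: 0.7
gripper_force: 0.0
```

```bash
python3 - <<'E'
from h import *
from cell import arm
go(.047,0,.044)
s=arm.observe();d=arm.get_image('wrist');np.savez("pics/wrist3.npz",pos=s["position"],rot=s["ee_rot"],**d)
w=d;Rt=Ro.from_rotvec(s["ee_rot"]).as_matrix();T=w["tool_from_camera"]
Rc=Rt@T[:3,:3];C=Rt@T[:3,3]+s["position"];K=w["mtx"]
R,o=plate(np.load("p.npy"))
z=w["range_z"];v,u=np.mgrid[:480,:640]
P=np.stack([(u-K[0,2])/K[0,0]*z,(v-K[1,2])/K[1,1]*z,z],-1)@Rc.T+C
q=(P-o)@R
for x0,x1,y0,y1 in [(200,260,110,160),(360,420,90,150),(140,180,205,230),(530,545,80,150)]: print(np.round(np.median(q[y0:y1,x0:x1].reshape(-1,3),0)*1e3,1))
cv2.imwrite("pics/w3c.png",cv2.resize(d["pixels"][60:260,80:345,::-1] if 0 else d["pixels"][20:240,300:580,::-1],None,fx=2.7,fy=2.7,interpolation=cv2.INTER_CUBIC))
g=cv2.cvtColor(d["pixels"],cv2.COLOR_RGB2HSV)
m=(g[...,0]>10)&(g[...,0]<28)&(g[...,1]>150)&(v>190)&(v<260)&(u>280)&(u<350)
print("stem px",u[m].mean(),v[m].mean(),m.sum())
E
```

```text
t 3.8 plate pos [0.0501 0.0018 0.0484] shift [ 0.12 -0.07  0.18] turn [0.02 0.06 0.03] F [ 0.   0.6 -0.4] w 0.7 g 0.0 shift in target frame [ 0.12 -0.07  0.18]
[-24.9 -40.9   0.3]
[-31.5  30.8   0.2]
[ 13.6 -77.3   0.3]
[-33.7  96.5  -0.1]
stem px 327.0 192.0 2
```

View pics/w3c.png

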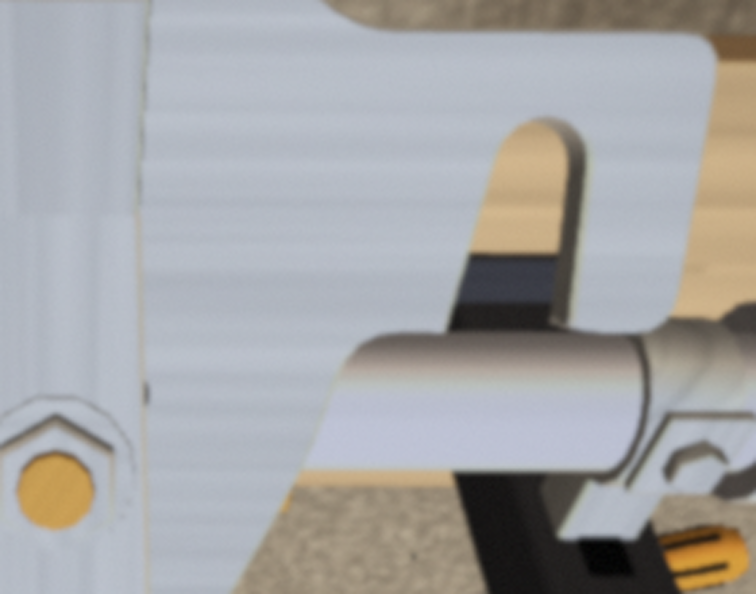

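The crop shows the notch bottom at (545,118) and the upper edge of the right wall at (585,160). Depth confirms the plate plane to 0.3 mm. Closing on the knob now.

Request:
carry_out --pt "0.0 0.1 -0.07 0.1 0 0 0" --pt "0.0 0 0 0 0 0 0" --pt "0.0 0 0 0 0 0 0" --pt "0 0 0 0 0 0 0" --pt "0 0 0 0 0 0 0" --pt "0 0 0 0 0 0 0" --squeeze 30

```text
clock: 4.4
position: [0.6434, -0.0846, 0.2429]
ee_rot: [0.259, 2.515, -0.084]
force: [-0.7, -0.5, -0.2]
width: 0.287
gripper_force: 30.0
```

```bash
python3 - <<'E'
from h import *
w=np.load("pics/wrist3.npz");Rt=Ro.from_rotvec(w["rot"]).as_matrix();T=w["tool_from_camera"]
Rc=Rt@T[:3,:3];C=Rt@T[:3,3]+w["pos"];d={"R":Rc.T,"t":-Rc.T@C,"mtx":w["mtx"]}
R,o=plate(np.load("p.npy"))
for c in [(545,118),(585,170),(55,490)]: print(np.round(ray_plane(d,(300+(c[0]+.5)/2.7-.5,20+(c[1]+.5)/2.7-.5),R,o,0.018 if c[0]==55 else 0)*1e3,1))
go(.048,0,.044)
E
```

```text
[-54.3  77.7   0. ]
[-46.7  85.2   0. ]
[ 2.  -0.1 18. ]
t 4.4 plate pos [ 0.0468 -0.0005  0.0449] shift [-0.05  0.02  0.04] turn [0.   0.04 0.03] F [-0.5 -0.6  0.2] w 0.287 g 30.0 shift in target frame [-0.05  0.02  0.04]
```

Request:
carry_out --pt "0 0 0 -0.3 0 0 0" --pt "0 0 0 -0.3 0 0 0" --pt "0 0 0 -0.4 0 0 0" --pt "0 0 0 -0.4 0 0 0" --pt "0 0 0 -0.4 0 0 0" --pt "0 0 0 -0.4 0 0 0" --pt "0 0 0 -0.4 0 0 0"

```text
clock: 5.1
position: [0.6062, -0.077, 0.2959]
ee_rot: [0.259, 2.516, -0.084]
force: [-0.6, 0.1, -0.3]
width: 0.284
gripper_force: 30.0
```

```bash
python3 -c "
from h import *
go(.0468,0,.110)"
```

```text
t 5.1 plate pos [ 0.0461 -0.0007  0.1101] shift [-0.03  0.03  0.01] turn [-0.    0.04  0.03] F [-0.7 -0.1  0.1] w 0.284 g 30.0 shift in target frame [-0.03  0.03  0.01]
```

Request:
carry_out --pt "0 0 0 -0.2 0 0 0" --pt "0 0 0 0 0 0 0" --pt "0 0.6 0.5 0 0 0 0" --pt "0 0.8 0.65 0 0 0 0" --pt "0 0.8 0.65 0 0 0 0" --pt "0 0.8 0.65 0 0 0 0" --pt "0 0.7 0.6 0 0 0 0" --pt "0 0 0 0 0 0 0"

```text
clock: 5.9
position: [0.5436, 0.0162, 0.2449]
ee_rot: [0.253, 2.518, -0.084]
force: [0.5, -0.2, -0.2]
width: 0.29
gripper_force: 30.0
```

```bash
python3 -c "
from h import *
from cell import arm
go(-.049,.0775,.110)
d=arm.get_image('wrist');cv2.imwrite('pics/w4.png',d['pixels'][:,:,::-1])
go(-.049,.0775,.110)"
```

```text
t 5.9 plate pos [-0.0491  0.0775  0.1145] shift [-0.   -0.    0.18] turn [0.02 0.02 0.07] F [ 0.3 -0.1 -0.5] w 0.29 g 30.0 shift in target frame [-0.   -0.    0.18]
t 6.0 plate pos [-0.0476  0.0766  0.1145] shift [0.06 0.04 0.18] turn [0.01 0.03 0.06] F [-0.8 -0.4 -0.5] w 0.288 g 30.0 shift in target frame [0.06 0.04 0.18]
```

View pics/w4.png

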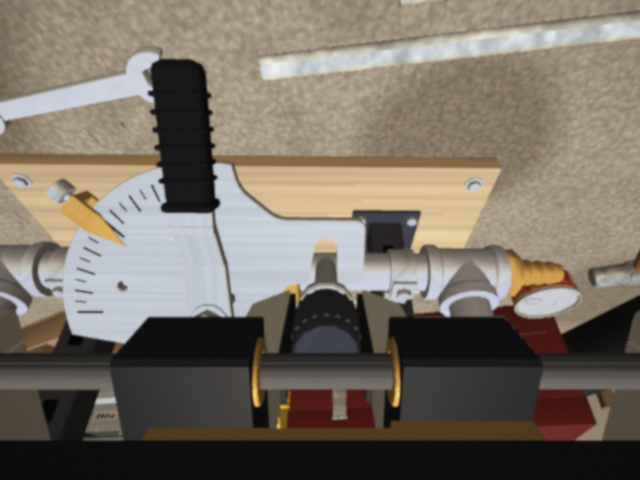

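The pin tip (325,255) is in line with the notch (326,245). Lowering.

Request:
carry_out --pt "0 0 0 0.4 0 0 0.06" --pt "0 0 0 0.4 0 0 0" --pt "0 0 0 0.3 0 0 0" --pt "0 0 0 0.3 0 0 0" --pt "0 0 0 0.3 0 0 0" --pt "0 0 0 0.3 0 0 0" --pt "0 0 0 0 0 0 0"

```text
clock: 6.65
position: [0.5751, 0.0074, 0.2059]
ee_rot: [0.266, 2.513, -0.082]
force: [3.8, 4.1, -4.0]
width: 0.29
gripper_force: 30.0
```

```bash
python3 -c "
from h import *
go(-.049,.0775,.033)"
```

```text
t 6.7 plate pos [-0.0448  0.0754  0.0639] shift [0.18 0.08 1.23] turn [ 0.01  0.06 -0.03] F [ 0.1  4.8 -4.9] w 0.29 g 30.0 shift in target frame [0.17 0.08 1.24]
```

Request:
carry_out --pt "0 0 0.05 0.1 0 0 0" --pt "0 0 0 0 0 0 0" --pt "0 0 0 0 0 0 0"

```text
clock: 6.95
position: [0.5754, 0.008, 0.204]
ee_rot: [0.268, 2.514, -0.082]
force: [-0.5, 0.0, -0.3]
width: 0.29
gripper_force: 30.0
```

```bash
python3 -c "
from h import *
go(-.049,.0775,.033)"
```

```text
t 7.0 plate pos [-0.0457  0.076   0.0621] shift [0.14 0.06 1.16] turn [-0.    0.04 -0.04] F [-0.6 -0.1  0.1] w 0.29 g 30.0 shift in target frame [0.13 0.06 1.17]
```

Free. Continue down.

Request:
carry_out --pt "0 0.05 0 0.2 0 0 0" --pt "0 0 0 0.2 0 0 0" --pt "0 0 0 0.2 0 0 0" --pt "0 0 0 0.2 0 0 0" --pt "0 0 0 0.15 0 0 0" --pt "0 0 0 0 0 0 0"

```text
clock: 7.55
position: [0.5877, 0.0053, 0.1835]
ee_rot: [0.267, 2.515, -0.083]
force: [0.8, 0.0, -1.2]
width: 0.284
gripper_force: 30.0
```

```bash
python3 -c "
from h import *
go(-.049,.0775,.033)"
```

```text
t 7.5 plate pos [-0.0472  0.076   0.0381] shift [0.07 0.06 0.21] turn [-0.01  0.04 -0.03] F [-0.1  0.2 -1.4] w 0.284 g 30.0 shift in target frame [0.07 0.06 0.21]
```

Request:
carry_out --pt "0 0 0 0.1 0 0 0" --pt "0 0 0 0.1 0 0 0" --pt "0 0 0 0.1 0 0 0" --pt "0 0 0 0 0 0 0"

```text
clock: 7.95
position: [0.5919, 0.0049, 0.1784]
ee_rot: [0.267, 2.513, -0.081]
force: [-10.2, 0.4, 12.5]
width: 0.289
gripper_force: 30.0
```

```bash
python3 -c "
from h import *
go(-.049,.0775,.033)"
```

```text
t 8.0 plate pos [-0.0467  0.0764  0.0316] shift [ 0.09  0.04 -0.06] turn [ 0.01  0.05 -0.04] F [-1.1 -1.7 16. ] w 0.289 g 30.0 shift in target frame [ 0.09  0.04 -0.06]
```

Request:
carry_out --pt "0 0 0 -0.04 0 0 0" --pt "0.5 0 0 0 0 0 0" --pt "0.5 0 0 0 0 0 0" --pt "0.5 0 0 0 0 0 0" --pt "0.5 0 0 0 0 0 0" --pt "0.5 0 0 -0.4 0 0 0" --pt "0.5 0 0 -0.8 0 0 0" --pt "0.5 0 0 -0.9 0 0 0"

```text
clock: 8.75
position: [0.5611, 0.0115, 0.221]
ee_rot: [0.266, 2.516, -0.083]
force: [-0.2, 0.6, 0.6]
width: 0.5
gripper_force: 0.0
```

Request:
carry_out --pt "0.5 0 0 -1 0 0 0" --pt "0.5 0 0 -1 0 0 0" --pt "0.5 0 0 -1 0 0 0" --pt "0.5 0 0 0 0 0 0" --pt "0.5 0 0 0 0 0 0"

```text
clock: 9.25
position: [0.5196, 0.0206, 0.2826]
ee_rot: [0.266, 2.513, -0.081]
force: [-0.2, 0.0, -0.6]
width: 0.504
gripper_force: 0.0
```

```bash
python3 -c "
from h import *
from cell import arm
go(-.121,0,.036)
s=arm.observe();d=arm.get_image('wrist');np.savez('pics/wrist5.npz',pos=s['position'],rot=s['ee_rot'],**d);cv2.imwrite('pics/w5.png',d['pixels'][:,:,::-1])
"
```

```text
t 9.2 plate pos [-0.0475  0.0768  0.1593] shift [ 2.96 -3.09  4.91] turn [ 0.01  0.05 -0.03] F [-0.5 -0.  -0.4] w 0.504 g 0.0 shift in target frame [ 2.94 -3.07  4.93]
```

View pics/w5.png

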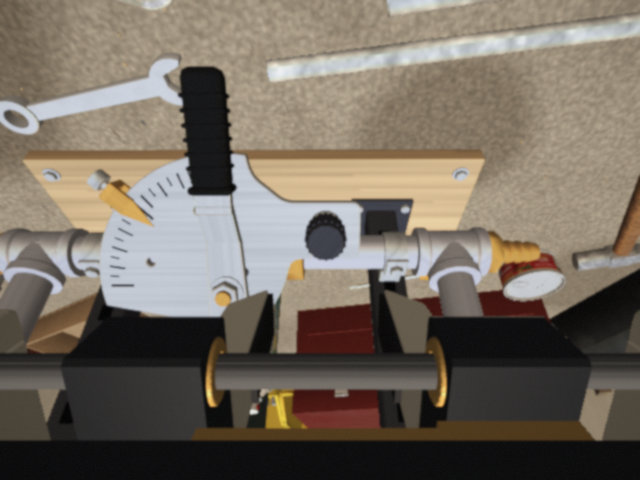

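The pin stands in the notch with its knob at (325,235). On to the lever grip.

Request:
carry_out --pt "0.6 0.75 -0.8 0.1 0 0.05 0" --pt "0.6 0.75 -0.8 0.4 0 0 0" --pt "0.6 0.75 -0.8 0.5 0 0 0" --pt "0.6 0.7 -0.67 0.7 0 0 0" --pt "0.6 0 0 0.8 0 0 0" --pt "0.6 0 0 0 0 0 0" --pt "0.6 0 0 0 0 0 0"

```text
clock: 10.0
position: [0.479, -0.0488, 0.1921]
ee_rot: [0.268, 2.519, -0.085]
force: [-0.2, -0.3, 0.0]
width: 0.602
gripper_force: 0.0
```

```bash
python3 -c "
from h import *
go(-.121,0,.036)"
```

```text
t 10.0 plate pos [-0.1202  0.0005  0.0998] shift [ 0.03 -0.01  2.55] turn [-0.03 -0.01 -0.03] F [-0.1 -0.3  0.1] w 0.602 g 0.0 shift in target frame [ 0.03 -0.02  2.55]
```

Request:
carry_out --pt "0.6 0 0 0.7 0 0 0" --pt "0.6 0 0 0.7 0 0 0" --pt "0.6 0 0 0.6 0 0 0" --pt "0.6 0 0 0.5 0 0 0" --pt "0.6 0 0 0 0 0 0" --pt "0 0 0 0 0 0 0" --pt "0 0 0 0 0 0 0" --pt "0 0 0 0 0 0 0" --squeeze 15

```text
clock: 10.8
position: [0.5102, -0.0556, 0.1512]
ee_rot: [0.267, 2.512, -0.087]
force: [-0.6, 0.0, 0.7]
width: 0.391
gripper_force: 0.0
```

Request:
carry_out --pt "0 0 0 0 0 0 0" --pt "0 0 0 0 0 0 0"

```text
clock: 11.0
position: [0.5101, -0.0562, 0.1509]
ee_rot: [0.268, 2.512, -0.088]
force: [-4.8, -1.4, 6.6]
width: 0.294
gripper_force: 15.0
```

```bash
python3 -c "
from h import *
go(-.121,0,.036)"
```

```text
t 11.0 plate pos [-0.1176 -0.0002  0.0477] shift [0.14 0.01 0.47] turn [-0.04  0.06 -0.03] F [ 0.2 -2.3  7.9] w 0.294 g 15.0 shift in target frame [0.13 0.01 0.47]
```

Request:
carry_out --pt "0.6 0 0 0 0 0 0" --pt "0.6 0 0 0 0 0 0" --pt "0.6 0.1 0 0.2 0 0 0" --pt "0.6 0 0 0.2 0 0 0" --pt "0.6 0 0 0 0 0 0" --pt "0.6 0 0 0 0 0 0"

```text
clock: 11.6
position: [0.5137, -0.0567, 0.1407]
ee_rot: [0.268, 2.514, -0.087]
force: [0.2, -0.2, -0.6]
width: 0.6
gripper_force: 0.0
```

```bash
python3 -c "
from h import *
go(-.121,0,.036)"
```

```text
t 11.6 plate pos [-0.1205 -0.      0.0373] shift [0.02 0.   0.05] turn [-0.04  0.05 -0.03] F [-0.2 -0.2 -0.7] w 0.6 g 0.0 shift in target frame [0.02 0.   0.05]
```

Request:
carry_out --pt "0 0 0 0 0 0 0" --pt "0 0 0 0 0 0 0" --pt "0 0 0 0 0 0 0" --pt "0 0 0 0 0 0 0" --pt "0 0 0 0 0 0 0" --squeeze 20

```text
clock: 12.1
position: [0.5137, -0.057, 0.1409]
ee_rot: [0.268, 2.513, -0.088]
force: [-1.1, -1.3, 2.5]
width: 0.294
gripper_force: 20.0
```

Request:
carry_out --pt "0 -0.006 -0.241 0 0 0 -0.5" --pt "0 -0.006 -0.241 0 0 0 -0.5" --pt "0 -0.006 -0.241 0 0 0 -0.5" --pt "0 -0.006 -0.241 0 0 0 -0.5" --pt "0 -0.006 -0.241 0 0 0 -0.5" --pt "0 -0.006 -0.241 0 0 0 -0.5" --pt "0 0 0 0 0 0 0"

```text
clock: 12.8
position: [0.5106, -0.0927, 0.144]
ee_rot: [-0.111, 2.536, -0.207]
force: [-0.1, -1.1, -1.0]
width: 0.292
gripper_force: 20.0
```

```bash
python3 -c "
from h import *
c,s=np.cos(.3),np.sin(.3)
go(-.1205*c,-.1205*s,.037,.3)"
```

```text
t 12.8 plate pos [-0.115  -0.0359  0.0375] shift [0.   0.01 0.02] turn [-0.05  0.04 -0.03] F [-0.5 -1.1 -0.9] w 0.292 g 20.0 shift in target frame [0.   0.01 0.02]
```

Request:
carry_out --pt "0 -0.006 -0.241 0 0 0 -0.5" --pt "0 -0.006 -0.241 0 0 0 -0.5" --pt "0 -0.006 -0.241 0 0 0 -0.5" --pt "0 -0.006 -0.241 0 0 0 -0.5" --pt "0 -0.006 -0.241 0 0 0 -0.5" --pt "0 -0.006 -0.241 0 0 0 -0.5" --pt "0 -0.006 -0.241 0 0 0 -0.5" --pt "0 -0.006 -0.241 0 0 0 -0.5"

```text
clock: 13.6
position: [0.5193, -0.136, 0.1564]
ee_rot: [-0.617, 2.492, -0.358]
force: [1.6, 1.4, -5.6]
width: 0.291
gripper_force: 20.3
```

Request:
carry_out --pt "0 -0.006 -0.241 0 0 0 -0.5" --pt "0 -0.006 -0.241 0 0 0 -0.5" --pt "0 -0.006 -0.22 0 0 0 -0.45" --pt "0 0 0 0 0 0 0" --pt "0 0 0 0 0 0 0"

```text
clock: 14.1
position: [0.5266, -0.1513, 0.1636]
ee_rot: [-0.789, 2.455, -0.412]
force: [3.4, -1.2, -4.8]
width: 0.294
gripper_force: 20.0
```

```bash
python3 -c "
from h import *
t=.845;c,s=np.cos(t),np.sin(t)
go(-.1205*c,-.1205*s,.037,t)"
```

```text
t 14.1 plate pos [-0.081  -0.0899  0.0376] shift [-0.02 -0.04  0.03] turn [-0.06  0.   -0.14] F [ 0.2 -0.5 -6. ] w 0.294 g 20.0 shift in target frame [-0.02 -0.04  0.03]
```

Request:
carry_out --pt "0.55 0 0 0 0 0 0" --pt "0.55 0 0 0 0 0 0" --pt "0.55 0 0 0 0 0 0" --pt "0.55 0 0 -0.5 0 0 0" --pt "0.55 0 0 -1 0 0 0" --pt "0.55 0 0 -1 0 0 0" --pt "0.55 0 0 -1 0 0 0" --pt "0.55 0 0 -1 0 0 0"

```text
clock: 14.9
position: [0.4958, -0.1502, 0.2094]
ee_rot: [-0.783, 2.457, -0.426]
force: [0.0, -0.9, 0.2]
width: 0.555
gripper_force: 0.0
```

Request:
carry_out --pt "0.55 0 0 -1 0 0 0" --pt "0.55 0 0 -1 0 0 0" --pt "0.55 0 0 -0.5 0 0 0" --pt "0.55 0 0 0 0 0 0" --pt "0.55 0 0 0 0 0 0"

```text
clock: 15.4
position: [0.4735, -0.1502, 0.2409]
ee_rot: [-0.772, 2.46, -0.433]
force: [0.3, 1.4, 0.5]
width: 0.554
gripper_force: 0.0
```

```bash
python3 - <<'E'
from h import *
from cell import arm
go(-.081,-.09,.2,.845)
s=arm.observe();w=arm.get_image('wrist')
Rt=Ro.from_rotvec(s["ee_rot"]).as_matrix();T=w["tool_from_camera"]
Rc=Rt@T[:3,:3];C=Rt@T[:3,3]+s["position"];d={"R":Rc.T,"t":-Rc.T@C,"mtx":w["mtx"]}
R,o=plate(np.load("p.npy"))
# rectified view on plane z=12mm, 3 px/mm ; rows: +x up..., overlay pointer / lever lines
def rect(h):
    pts=np.array([[-.17,-.13],[.05,-.13],[.05,.1],[-.17,.1]]);uv=proj(d,o+np.c_[pts,np.full(4,h)]@R.T)
    dst=np.array([[(a[1]+.13)*2000,(a[0]+.17)*2000] for a in pts])
    return cv2.warpPerspective(w["pixels"][:,:,::-1],cv2.getPerspectiveTransform(uv.astype(np.float32),dst.astype(np.float32)),(460,440))
A=rect(.012);B=rect(.003)
z=w["range_z"];v,u=np.mgrid[:480,:640];K=w["mtx"]
P=(np.stack([(u-K[0,2])/K[0,0]*z,(v-K[1,2])/K[1,1]*z,z],-1)@Rc.T+C-o)@R
m=(z>0)&(P[...,2]>.028)&(P[...,2]<.042)&(np.hypot(P[...,0],P[...,1])<.165)&(np.hypot(P[...,0],P[...,1])>.085)&(P[...,1]<.03)
q=P[m];print(m.sum(),"grip centroid",q.mean(0),"ang",np.arctan2(-q[:,1].mean(),-q[:,0].mean()))
hsv=cv2.cvtColor(w["pixels"],cv2.COLOR_RGB2HSV)
cv2.imwrite("pics/w6.png",cv2.resize(np.hstack([w["pixels"][:320,:,::-1]]),None,fx=1.25,fy=1.25))
E
```

```text
t 15.4 plate pos [-0.0794 -0.0998  0.1309] shift [-0.22  0.25 -2.77] turn [-0.23 -0.1  -0.22] F [0.3 1.5 0.5] w 0.554 g 0.0 shift in target frame [-0.25  0.31 -2.76]
4924 grip centroid [-0.08320151 -0.09145684  0.03466173] ang 0.8326285896427986
```

View pics/w6.png

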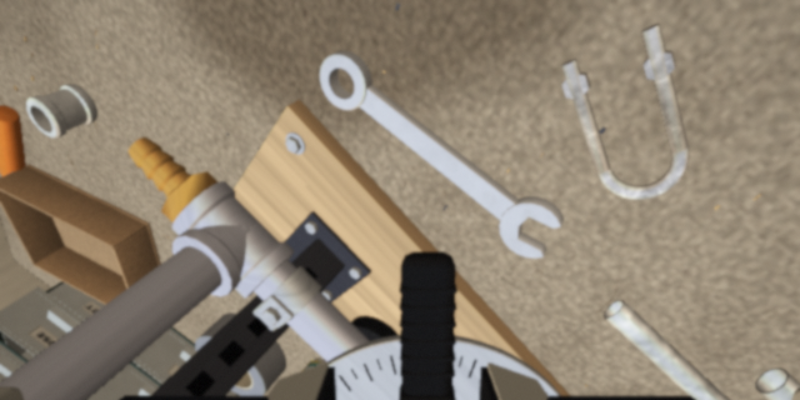

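```bash
python3 - <<'E'
from h import *
from cell import arm
R,o=plate(np.load("p.npy"))
for n in ["top","side"]:
    d=arm.get_image(n);z=d["range_z"];v,u=np.mgrid[:480,:640];K=d["mtx"]
    P=((np.stack([(u-K[0,2])/K[0,0]*z,(v-K[1,2])/K[1,1]*z,z],-1)-d["t"])@d["R"]-o)@R
    m=(z>0)&(abs(P[...,2]-.044)<.006)&(np.hypot(P[...,0]+.048,P[...,1]-.078)<.025)
    print(n,m.sum(),np.round(P[m].mean(0),4) if m.any() else None)
E
```

```text
top 111 [-0.046   0.0766  0.0439]
side 0 None
```

The pin's knob top is at (-46, 77, 44) mm in the plate frame, so it stands upright in the notch.

```bash
python3 -c "
from cell import arm
print(arm.sign_off())"
```

```text
the job is handed in; nothing more can be done
None
```

The job is handed in at about 15 s of the 61 s: the pin stands in the parking notch, and the lever is released at about 0.835 rad, with the pointer measured at 0.84–0.85 rad; the hand-in call returned no verdict.

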